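# Tare the bench scale with its tray

## Robot

A 6-joint arm with a two-finger parallel gripper is mounted at the origin on the work surface. World frame = base frame: x ahead of the robot, y to its left, z up, the work surface at z = 0. Lengths are in m, angles in rad, forces in N, time in s.
With the tool pointing down it reaches from about 0.325 to 0.925 m from the base axis. Payload 3.1 kg.
Tool frame: the origin (TCP) lies at the very end of the fingers, on their centre line; the grasp point (between the pads) lies 19 mm behind it (grip_point_offset is the distance from the TCP to the grasp point, in m); z points along the fingers, y is the direction in which the jaws open and shut (so a half turn about z gives the same grasp; the last joint's range is limited). The gripper opens to 85 mm and grips with 20 to 120 N. Pads are 22 mm wide; open, the fingers measure 114 mm over their backs; the gripper's body (76 mm by 85 mm) begins 54 mm behind the grasp point. The pads swing forward as they close: fully open they stand 13 mm farther back than shut.
Start: joints at [-1.375, 0.217, 1.613, -0, 1.311, -0.112], TCP at [0.189, -0.596, 0.231] pointing down, gripper open.
Joint ranges: [-2.75, 2.75], [-0.78, 2.1], [0.31, 2.55], [-1.13, 4.27], [0.13, 2.63], [-2.58, 2.58]. Speed limits (rad/s): [2.79, 2.79, 3.14, 3.14, 3.14, 3.14].

## Interface

Orientations are given as a unit quaternion [x, y, z, w].
In Python, from station import read_state, camera, close_job, grip_point_offset gives the robot as it stands.
- The arm moves only by the tool servo_tool, never from a script. Its argument "motion" is a list of rows, each a list of 3 entries, a list of its own where there are three numbers: the shift along the tool's x, y, z scaled (see below), then the turn about the tool's z scaled (see below), then the closure, from 0 (fully open) to 1 (shut). A call has 1 to 10 rows; each row is the pose to reach, as a shift and turn from the pose commanded when the call began, along the tool's axes at that moment, turning the shorter way round; what a row does not reach only later rows make up. The controller multiplies each number of a shift by 0.12 m and each number of a turn by 2 pi rad. A row lasts 1/12 s, in which the tool goes at most 41.7 mm and 7.16 degrees, less where a joint would pass 70% of its speed; a pose out of reach is approached as far as the arm can. A call with a number of a shift or a turn outside -1 to 1 is refused whole. A call with a gripper value outside its range is refused whole. The fingers move at their own pace and stop on an object; "squeeze" is the grip in N (left out, the last holds). Time passes only in rows, so rows that repeat a pose let the fingers close. It gives the time, the measured TCP pose, the force and the opening at its end, in the units of the state.
- read_state(): the state, without advancing time (a new reading comes with each control period).
- camera(name): name is "scene" or "side" or "wrist"; returns a dict with "img" (480x640x3 uint8, red, green, blue), "camera_matrix" (3x3 intrinsics, pixels), "k1" (the pictures are not rectified: a ray, as slopes to the right and down, at radius r is drawn at 1 + k1 r^2 times it, then the intrinsics apply), "eye" and "rotation" of the camera in the world; the wrist camera has in their place "tool_from_camera" (4x4, takes a point from camera to tool coordinates, whose origin is the TCP and whose axes are the flange's). Camera axes: x right, y up, looking along -z (the intrinsics and any distortion apply to the point x, -y, -z); pixel columns grow to the right and rows downward; lengths in m; the calibration is good to about 2 mm. A picture is of the moment at which its call begins: read the wrist's pose just before it. There is no depth.
- close_job(): hands the job in, once; it reports no verdict.
The state is a dict: "clock": time; "joint_positions": joint angles; "qvel": joint speeds; "tau": joint torques, N m; "position": TCP position; "orientation": TCP orientation; "wrist_force": force on the tool from outside, world axes, zero at the start; "moment": the same for the moment, N m; "grip_width": finger opening in m.
Only numpy, scipy, OpenCV 4.12 (cv2) and the standard library are available. Lean on these libraries where they do the work, as an engineer would, in place of code of your own. Each camera call takes 0.05 s, during which the arm holds its last target. There are 200 camera calls.

## Task

Tare the bench scale: the empty green tray on it hangs out over the front of the scale, so first nudge it back with your fingertips, sliding it without lifting or tipping it, until its foot stands wholly on the steel pan. Then, with your hand off the tray, press the blue tare key lightly, more than halfway down, and withdraw so that it springs back up. Do not press the tare key before the tray is in place, press none of the other three keys, do not lean on the scale, and leave everything else on the table where it is.

Things in the scene. Friction and masses are not known exactly. Their poses are not given: they have to be found in the camera images.
- scale: dark grey bench scale, fixed to the table, 310 mm deep (x), 300 mm wide (y), 95 mm high. Its front, with the key panel, is its -x side, towards the robot; y is its left as seen from the robot. Origin: centre of its underside, on the table. The steel pan covers its back, the key panel is in front of the pan.
- pan (a point): centre of the top face of the steel pan, 95 mm above the table: x 45, y 0, z 95 mm in the scale's frame. The pan is a flat plate without a rim, 225 mm (x) by 290 mm (y), 6 mm thick: in the scale's frame x -67 to 157 mm, y -145 to 145 mm.
- panel (a point): centre of the face of the white key panel (x -114, y 0, z 68 mm in the scale's frame). It is 88 mm deep, x -157 to -69 mm, and slopes down to the front by 0.2 rad (z 59 to 77 mm). Black display strip next to the pan; in front of that a row of four keys 50 mm apart, each 20 (x) by 30 mm (y), 6 mm proud: from the left red (power), white (zero), blue (tare), yellow (print).
- key_tare_top (a point): centre of the top face of the blue tare key; moves with the key. In the scale's frame x -133, y -25, z 70 mm when up. The face slopes like the panel and the key travels square to it (down and 0.2 rad towards the scale's +x); it also goes down when pressed straight down from above.
- key_tare (a joint): travel of the blue tare key, third from the left, in m: 0 up, 0.004 fully down. It starts to move at about 1 N and is fully down at about 4 N; it springs back.
- key_power (a joint): travel of the red power key, first from the left on the scale's panel (y = 75 mm in the scale's frame, x and z as the tare key), in m: 0 up, grows to 0.004 fully down; sprung like the tare key. Leave alone.
- key_zero (a joint): travel of the white zero key, second from the left on the scale's panel (y = 25 mm in the scale's frame, x and z as the tare key), in m: 0 up, grows to 0.004 fully down; sprung like the tare key. Leave alone.
- key_print (a joint): travel of the yellow print key, fourth from the left on the scale's panel (y = -75 mm in the scale's frame, x and z as the tare key), in m: 0 up, grows to 0.004 fully down; sprung like the tare key. Leave alone.
- tray: the empty open green plastic tray on the scale, loose, about 0.25 kg: foot 150 mm (its x) by 210 mm (its y), 50 mm high, walls 4 mm. Origin: centre of its underside, 95 mm above the table on the pan; its axes lie roughly along the scale's. At the start it overhangs the pan's front (-x) edge by 27 to 55 mm (mid-wall), up to 0.12 rad askew. It slides easily on the pan (1 to 2 N).
- tray_rim (a point): centre of the tray's mouth, level with the top of its rim, 50 mm above its underside. The rim is the upper 8 mm of the wall and stands out 4 mm all round: 158 x 218 mm over the rim.
- tray_fl (a point): lower front left (-x, +y) corner of the tray's foot (left and right as seen from the robot)
- tray_fr (a point): lower front right (-x, -y) corner of the tray's foot (left and right as seen from the robot)
- tray_bl (a point): lower back left (+x, +y) corner of the tray's foot (left and right as seen from the robot)
- tray_br (a point): lower back right (+x, -y) corner of the tray's foot (left and right as seen from the robot)
- full_tray: second green tray of the same make, full of small boxed stock, 158 x 218 x 50 mm, standing on the table at the back right of the table; leave alone. Origin: centre of its underside.
- pen_cup: black round pen cup with pens, 76 mm across, 150 mm high with the pens; leave alone. Origin: centre of its underside.
- tape_roll: brown packing tape roll lying flat, 100 mm across, 48 mm high; leave alone. Origin: centre of its underside.
- stapler: black and steel stapler, 140 x 36 x 51 mm; leave alone. Origin: centre of its underside.
- mouse: black computer mouse, 110 x 62 x 33 mm; leave alone. Origin: centre of its underside.
- carton: small cardboard carton, 100 x 70 x 55 mm; leave alone. Origin: centre of its underside.

How it is judged:
By the outcome, as a careful person would: the job done as asked, in the order asked, and still so for the second after the job is handed in, with the robot touching nothing.
It also fails if it takes over 46 s, if anything falls off the work surface, if the arm or the gripper's body presses on something with over 40 N, if the wrist force passes 120 N, or if a joint passes its speed limit or range.

## Working session

There is one attempt and no reset: what is moved stays moved. The work goes in short steps, Python scripts to look and compute and a tool call to move; the robot and the scene stay as the last step left them, time stands still between calls to the robot, and variables do not carry over. Pictures are saved under pics/ and viewed, about 8 in all and at most 12, crops included, and the job is handed in when it is done.

Besides the shell and the picture viewer there is one more tool, called after "Call:" as name([rows], argument=value, ...), one row to a line, values as JSON. servo_tool: Moves the arm, as the interface text tells. Its arguments: {"type":"object","properties":{"motion":{"type":"array","items":{"type":"array"}},"squeeze":{"type":"number"}},"required":["motion"]}

```bash
mkdir -p pics; python3 - <<'E'
from station import *
import cv2,pickle
s=read_state();print({k:s[k] for k in('clock','position','orientation','wrist_force','grip_width')})
for n in('scene','side'):
    c=camera(n);pickle.dump(c,open(n+'0.pkl','wb'));cv2.imwrite(f'pics/{n}0.png',c['img'][:,:,::-1]);print(n,c['eye'],c['rotation'],c['camera_matrix'],c['k1'])
E
```

```text
{'clock': 0.0, 'position': array([ 0.18924022, -0.59479822,  0.22996369]), 'orientation': array([ 9.88180238e-01,  1.53291730e-01, -2.74591540e-05, -1.20911308e-03]), 'wrist_force': array([-1.16757284, -0.11515776, -0.24512996]), 'grip_width': 0.08519810239723145}
scene [1.13183814 0.04898412 0.88245509] [0.23059906 0.22753125 0.65311457 0.68446691] [[434.25848321   0.         318.68410811]
 [  0.         434.25848321 240.99655862]
 [  0.           0.           1.        ]] 0.03377724485447493
side [0.32840743 0.77296342 0.85527618] [-0.05466213  0.38178174  0.91221157 -0.13829247] [[437.38430876   0.         320.96762197]
 [  0.         437.38430876 249.82739187]
 [  0.           0.           1.        ]] -0.0828449543955459
```

View pics/scene0.png

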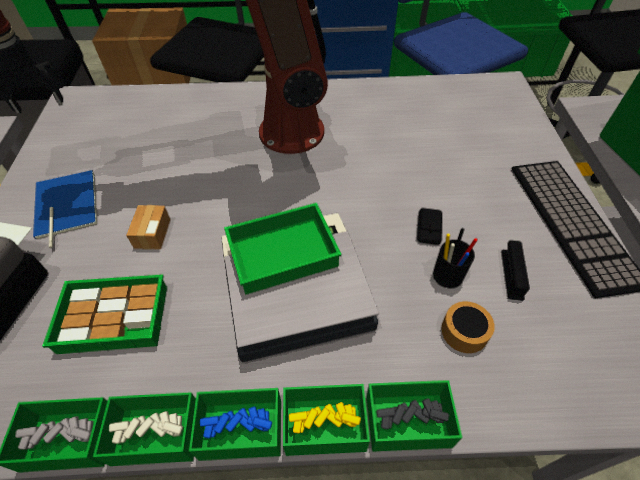

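View pics/side0.png

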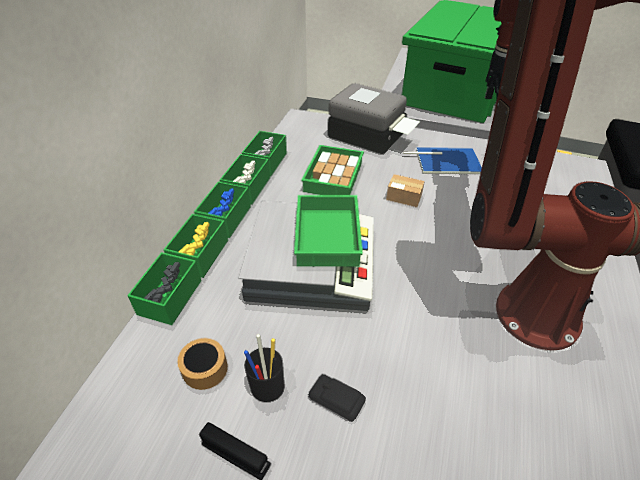

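Scene shows the tray (rim corners ~(224,238),(315,206),(340,247),(246,290)) over the scale, the panel side towards the robot. Side view shows the keys at right of the tray (yellow (364,232) … red (362,273)). I'll zoom both for pixel accuracy.

```bash
python3 - <<'E'
import cv2
def crop(n,x,y,w,h,f):
    im=cv2.imread(f'pics/{n}0.png')[y:y+h,x:x+w]
    im=cv2.resize(im,None,fx=f,fy=f,interpolation=cv2.INTER_CUBIC)
    for i in range(0,w,20): cv2.line(im,(i*f,0),(i*f,8),(0,0,255),1); cv2.putText(im,str(x+i),(i*f,20),0,.4,(0,0,255))
    for i in range(0,h,20): cv2.line(im,(0,i*f),(8,i*f),(0,0,255),1); cv2.putText(im,str(y+i),(10,i*f+4),0,.4,(0,0,255))
    cv2.imwrite(f'pics/{n}0c.png',im)
crop('scene',210,200,180,160,4-0) if 0 else crop('scene',215,200,170,150,4)
crop('side',230,185,160,130,4)
E
```

```text
(no output)
```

View pics/scene0c.png

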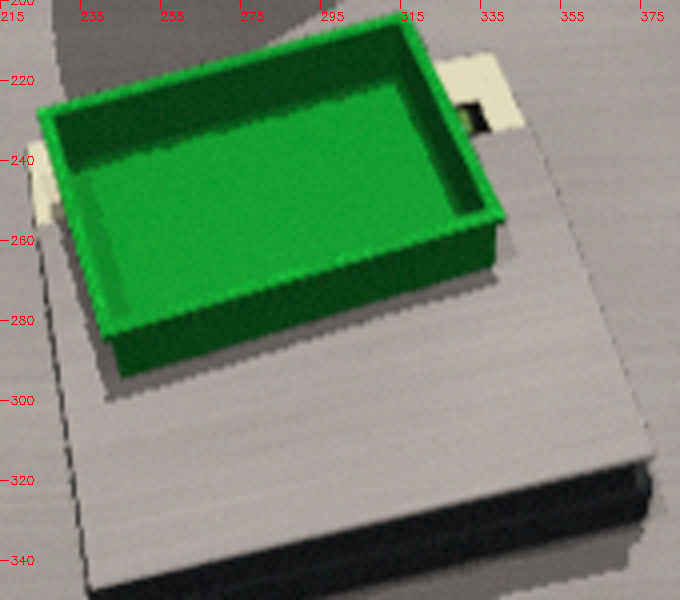

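View pics/side0c.png

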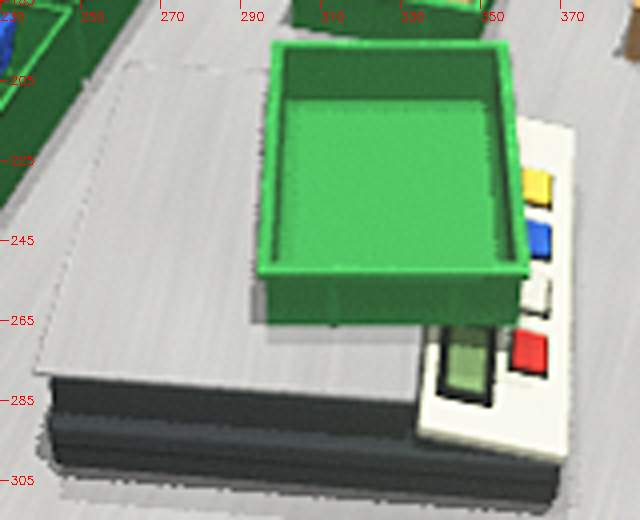

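```bash
cat > fit.py <<'E'
import numpy as np,pickle
from scipy.optimize import least_squares
from scipy.spatial.transform import Rotation as R
def proj(c,P,eye=None,rot=None):
    eye=c['eye'] if eye is None else eye; rot=R.from_quat(c['rotation']) if rot is None else rot
    q=rot.inv().apply(np.atleast_2d(P)-eye); s=np.c_[q[:,0],-q[:,1]]/-q[:,2:]
    s=s*(1+c['k1']*(s**2).sum(1,keepdims=True)); K=c['camera_matrix']
    return s*[K[0,0],K[1,1]]+[K[0,2],K[1,2]]
def T(p,L): # p: x,y,yaw
    c,s=np.cos(p[2]),np.sin(p[2]); L=np.atleast_2d(L).astype(float)
    return np.c_[p[0]+c*L[:,0]-s*L[:,1],p[1]+s*L[:,0]+c*L[:,1],L[:,2]]
def fit(obs,p0):
    f=lambda p:np.concatenate([(proj(c,T(p,L))-uv).ravel() for c,L,uv in obs])
    r=least_squares(f,p0,loss='soft_l1'); return r.x,f(r.x).reshape(-1,2)
E
python3 - <<'E'
from fit import *
sc=pickle.load(open('scene0.pkl','rb'));sd=pickle.load(open('side0.pkl','rb'))
def px(o,l): return (np.array(l)+.5)/4-.5+o
A=np.array
scale,r=fit([(sc,A([[157.5,145,95],[157.5,-145,95],[-67.5,145,95],[-67.5,-145,95]])/1e3,px([215,200],[[652,456],[90,592],[527,125],[40,225]])),
 (sd,A([[157.5,145,95],[157.5,-145,95],[-67.5,145,95],[-133,75,70]])/1e3,px([230,185],[[35,373],[128,63],[418,402],[529,352]]))],[.6,0,0])
print('scale',scale.round(4));print(r.round(1).tolist())
x,y=.079,.109
tray,r=fit([(sc,A([[-x,-y,.145],[-x,y,.145],[x,y,.145],[x,-y,.145],[.075,.105,.095],[.075,-.105,.095]]),px([215,200],[[38,110],[410,13],[505,217],[105,336],[495,268],[122,377]])),
 (sd,A([[-x,y,.145],[x,y,.145],[x,-y,.145],[-x,-y,.145],[.075,.105,.095],[-.075,.105,.095]]),px([230,185],[[528,273],[258,273],[272,43],[508,43],[267,323],[519,323]]))],[.5,0,0])
print('tray',tray.round(4));print(r.round(1).tolist())
c,s=np.cos(scale[2]),np.sin(scale[2]);d=tray[:2]-scale[:2]
print('tray in scale',c*d[0]+s*d[1],-s*d[0]+c*d[1],tray[2]-scale[2])
print('tare',T(scale,[-.133,-.025,.07]))
print('front wall pts',T(tray,[[-.079,.07,.12],[-.079,0,.12],[-.079,-.07,.12]]), 'br corner',T(tray,[[-.075,-.105,0],[-.075,.105,0]]))
np.save('scale.npy',scale)
E
```

```text
scale [0.5865 0.0075 0.208 ]
[[1.5, -1.2], [-0.5, -1.1], [0.8, -1.4], [-1.5, -0.7], [-1.5, -0.4], [-1.3, 0.0], [-0.9, -0.6], [-0.1, -1.1]]
tray [ 0.5511 -0.0149  0.2989]
[[-0.7, -1.0], [-0.7, -1.6], [0.5, -0.8], [-1.0, -0.4], [-0.0, -1.0], [-0.1, 0.1], [0.1, 0.2], [-1.2, -0.1], [-0.9, -0.7], [-0.4, -0.4], [-0.8, 1.1], [-0.9, 1.3]]
tray in scale -0.03923466105225161 -0.014553738286817205 0.09098567669736357
tare [[ 0.46151329 -0.04444695  0.07      ]]
front wall pts [[ 0.4549893   0.02876223  0.12      ]
 [ 0.47560541 -0.03813303  0.12      ]
 [ 0.49622153 -0.10502829  0.12      ]] br corner [[ 0.51035217 -0.13729786  0.        ]
 [ 0.44850383  0.06338792  0.        ]]
```

Call:
servo_tool([
  [[0.855,-0.945,0],0,0],
  [[0.855,-0.945,0],0,0],
  [[0.855,-0.945,0],0,0],
  [[0.855,-0.945,0],0,0],
  [[0.855,-0.945,0],0,0],
  [[0.855,-0.945,0],0,0],
])

```text
clock: 0.6
position: [0.2533, -0.455, 0.2309]
orientation: [0.988, 0.155, -0.0, -0.0]
wrist_force: [-0.4, 0.2, 0.3]
grip_width: 0.0851
```

Call:
servo_tool([
  [[0.855,-0.945,0],0,0],
  [[0.855,-0.945,0],0,0],
  [[0.855,-0.945,0],0,0],
  [[0.855,-0.945,0],0,0],
  [[0.855,-0.945,0],0,0],
  [[0.855,-0.945,0],0,0],
])

```text
clock: 1.1
position: [0.3165, -0.3176, 0.2314]
orientation: [0.988, 0.154, -0.0, 0.001]
wrist_force: [-0.1, -0.9, 0.6]
grip_width: 0.0855
```

Call:
servo_tool([
  [[0.855,-0.945,0],0,0],
  [[0.855,-0.945,0],0,0],
  [[0.855,-0.945,0],0,0],
  [[0.855,-0.945,0],0,0],
  [[0.855,-0.945,0],0,0],
  [[0.855,-0.945,0],0,0],
])

```text
clock: 1.6
position: [0.3802, -0.1792, 0.2316]
orientation: [0.988, 0.154, -0.0, 0.001]
wrist_force: [-0.7, -1.2, 0.0]
grip_width: 0.0854
```

Call:
servo_tool([
  [[0.7,-0.945,0],0.016,0],
  [[0.7,-0.945,0],0.016,0],
  [[0.7,-0.945,0],0.016,0],
  [[0.7,-0.945,0],0.016,0],
  [[0.7,-0.945,0],0.016,0],
  [[0.7,-0.945,0],0.016,0],
  [[0.7,-0.945,0],0.016,0],
])

```text
clock: 2.18
position: [0.4255, -0.0468, 0.2313]
orientation: [0.995, 0.102, -0.0, 0.001]
wrist_force: [-0.2, -1.0, -0.6]
grip_width: 0.0856
```

Call:
servo_tool([
  [[0,-0.04,0.35],0,0],
  [[0,-0.04,0.7],0,0],
  [[0,-0.04,1.0],0,0],
  [[0,-0.04,1.0],0,0],
  [[0,-0.04,1.0],0,0],
])

```text
clock: 2.6
position: [0.422, -0.0411, 0.1095]
orientation: [0.995, 0.102, -0.003, -0.001]
wrist_force: [1.0, 1.2, 0.4]
grip_width: 0.0852
```

```bash
python3 - <<'E'
from station import *
import cv2,numpy as np
s=read_state();print(s['position'],s['wrist_force'])
a=camera('side')['img'][150:350,210:430];b=camera('wrist')['img']
a=cv2.resize(a,None,fx=1.82,fy=1.82);b=cv2.resize(b,(485,364))
cv2.imwrite('pics/pre.png',np.hstack([a[:364,:],b[:a.shape[0]]])[:,:800,::-1])
E
```

```text
[ 0.42203692 -0.0410603   0.10954815] [1.04815611 1.24157851 0.39307795]
```

View pics/pre.png

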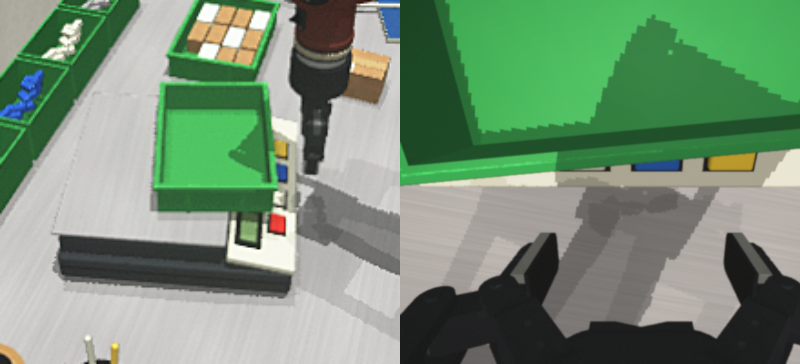

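The left part shows the fingers clear in front of the tray; the right (wrist) shows both fingertips facing the tray's front wall with keys below. Now push slowly.

Call:
servo_tool([
  [[0.1,0,0],0,0],
  [[0.2,0,0],0,0],
  [[0.24,0,0],0,0],
  [[0.28,0,0],0,0],
  [[0.32,0,0],0,0],
  [[0.36,0,0],0,0],
  [[0.4,0,0],0,0],
  [[0.44,0,0],0,0],
  [[0.48,0,0],0,0],
])

```text
clock: 3.45
position: [0.4807, -0.0278, 0.1111]
orientation: [0.995, 0.104, -0.0, -0.0]
wrist_force: [-2.6, -0.2, 1.6]
grip_width: 0.085
```

```bash
python3 - <<'E'
from station import *
import cv2,numpy as np
s=read_state();print(s['position'],s['wrist_force'])
a=camera('side')['img'][150:350,210:430];b=camera('wrist')['img']
a=cv2.resize(a,None,fx=1.82,fy=1.82);b=cv2.resize(b,(485,364))
cv2.imwrite('pics/mid.png',np.hstack([a[:364,:],b[:a.shape[0]]])[:,:800,::-1])
E
```

```text
[ 0.4807167  -0.02784233  0.11114763] [-2.57318507 -0.152135    1.59479569]
```

View pics/mid.png

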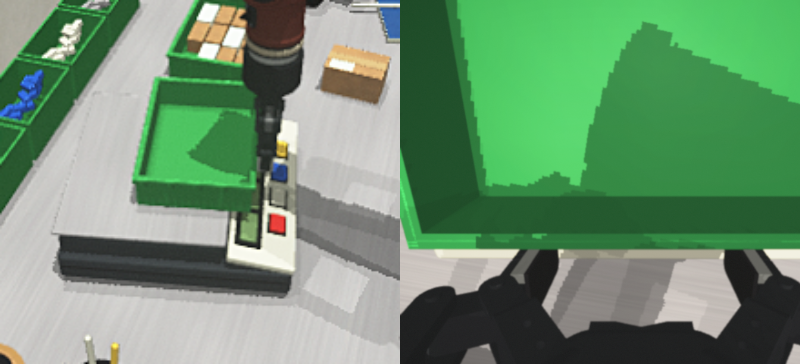

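Both fingertips are on the front rim, tray squared up and still flat; continue the push.

Call:
servo_tool([
  [[0.05,0,0],0,0],
  [[0.1,0,0],0,0],
  [[0.15,0,0],0,0],
  [[0.2,0,0],0,0],
  [[0.25,0,0],0,0],
  [[0.3,0,0],0,0],
  [[0.35,0,0],0,0],
  [[0.4,0,0],0,0],
  [[0.45,0,0],0,0],
  [[0.5,0,0],0,0],
])

```text
clock: 4.38
position: [0.54, -0.0156, 0.1112]
orientation: [0.995, 0.103, -0.0, -0.0]
wrist_force: [-0.6, -0.8, -0.6]
grip_width: 0.0856
```

Call:
servo_tool([
  [[-0.1,0,0],0,0],
  [[-0.3,0,0],0,0],
  [[-0.5,0,0],0,0],
  [[-0.75,0,-0.2],0,0],
  [[-0.9,0,-0.4],0,0],
  [[-0.9,0,-0.7],0,0],
  [[-0.9,0,-0.7],0,0],
  [[-0.9,0,-0.7],0,0],
])

```text
clock: 5.05
position: [0.4366, -0.0387, 0.199]
orientation: [0.995, 0.103, 0.004, 0.001]
wrist_force: [0.2, -0.4, -0.5]
grip_width: 0.0854
```

```bash
python3 - <<'E'
from station import *
import cv2,numpy as np,pickle
s=read_state();w=camera('wrist');pickle.dump((s,w),open('w1.pkl','wb'));print(s['position'],s['orientation'],s['wrist_force']);print(w['tool_from_camera'])
d=camera('side');pickle.dump(d,open('side1.pkl','wb'))
a=d['img'];print(a.shape)
im=a[175:325,225:395]
f=3;x,y=225,175
A=cv2.resize(im,None,fx=f,fy=f,interpolation=cv2.INTER_CUBIC)
B=cv2.resize(w['img'],None,fx=.45,fy=.45)
C=np.zeros((450,800,3),np.uint8);C[:450,:510]=A[:450];C[:216,512:800]=B
cv2.imwrite('pics/post.png',C[:,:,::-1]);cv2.imwrite('pics/w1.png',w['img'][:,:,::-1])
E
```

```text
[ 0.43659449 -0.03867407  0.19898338] [0.99464286 0.1032794  0.004122   0.00139759] [ 0.17813352 -0.35807078 -0.51704274]
[[ 3.06810840e-04  9.54492444e-01  2.98234940e-01  7.51255464e-02]
 [ 9.99999847e-01 -1.55882582e-04 -5.29857592e-04 -2.36541124e-04]
 [-4.59255435e-04  2.98235057e-01 -9.54492347e-01 -1.42444741e-01]
 [ 0.00000000e+00  0.00000000e+00  0.00000000e+00  1.00000000e+00]]
(480, 640, 3)
```

View pics/post.png

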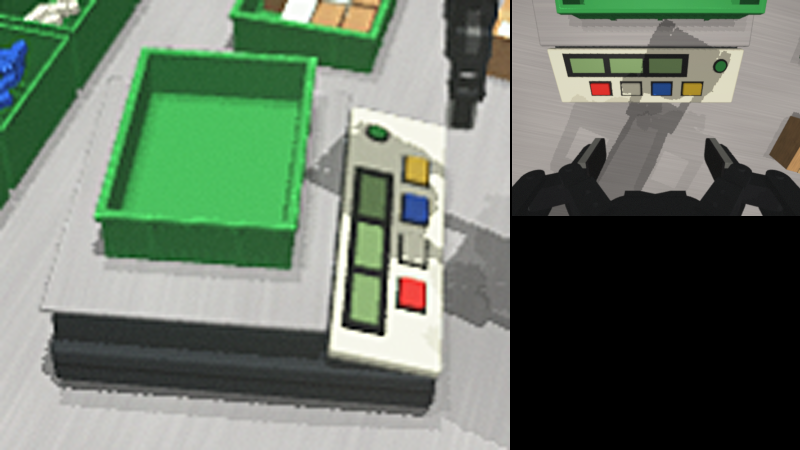

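View pics/w1.png

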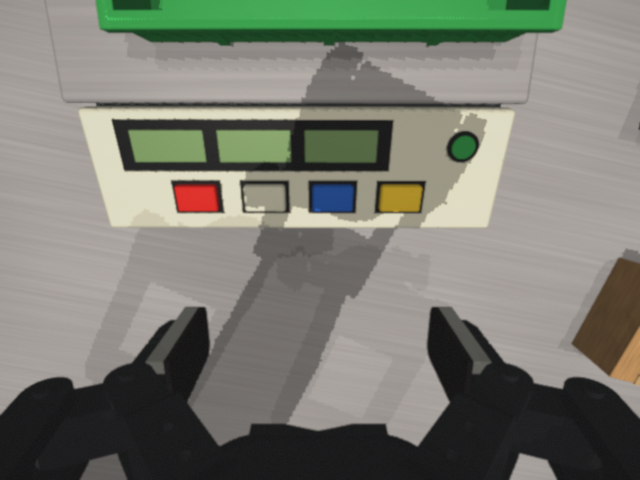

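The tray now stands wholly on the pan with margin all round; in the wrist view the keys are at (197,198), (265,197), blue (333,198), (400,197). Locate the key from these.

```bash
python3 - <<'E'
from fit import *
s,w=pickle.load(open('w1.pkl','rb'));sd=pickle.load(open('side1.pkl','rb'));A=np.array
Rt=R.from_quat(s['orientation']);M=w['tool_from_camera']
w=dict(w);w['eye']=s['position']+Rt.apply(M[:3,3]);w['rotation']=(Rt*R.from_matrix(M[:3,:3])).as_quat()
keys=A([[-.133,y,.07] for y in(.075,.025,-.025,-.075)])
ow=(w,keys,A([[197,198],[265,197],[333,198],[400,197]]))
os_=(sd,keys,(A([[412,295],[412,250],[415,209],[416,170]])+.5)/3-.5+[225,175])
p0=np.load('scale.npy')
for o in([ow],[os_],[ow,os_]):
    p,r=fit(o,p0);t=T(p,keys[2])[0];print(p.round(4),'tare',t.round(4),'rms',r.std().round(2))
    d=Rt.inv().apply(A([t[0],t[1],.07])-s['position']);print(' tool shift to key top',d.round(4),'units',(d/.12).round(3))
# tray
x,y=.079,.109
tr,r=fit([(sd,A([[-x,y,.145],[x,y,.145],[x,-y,.145],[-x,-y,.145],[.075,.105,.095],[-.075,.105,.095]]),(A([[299,224],[97,215],[143,50],[316,60],[105,260],[291,266]])+.5)/3-.5+[225,175])],[.63,0,.2])
print('tray',tr,r.round(1).tolist());F=T(tr,A([[a,b,0] for a in(-.075,.075) for b in(-.105,.105)]))[:,:2]-p0[:2]
c,sn=np.cos(p0[2]),np.sin(p0[2]);print((F@A([[c,-sn],[sn,c]])).round(3).tolist())
E
```

```text
[0.5865 0.007  0.2096] tare [ 0.4616 -0.0451  0.07  ] rms 0.71
 tool shift to key top [0.0221 0.011  0.1292] units [0.185 0.092 1.077]
[0.5853 0.0111 0.2059] tare [ 0.4603 -0.0405  0.07  ] rms 0.18
 tool shift to key top [0.0217 0.0062 0.1292] units [0.181 0.052 1.077]
[0.5864 0.0072 0.2094] tare [ 0.4615 -0.0449  0.07  ] rms 0.75
 tool shift to key top [0.0221 0.0108 0.1292] units [0.184 0.09  1.077]
tray [ 0.62903787 -0.00464582  0.21828971] [[-0.3, 1.4], [-0.5, 0.3], [-0.8, -1.1], [0.2, -1.3], [0.8, -0.9], [0.6, 0.9]]
[[-0.035, -0.126], [-0.037, 0.084], [0.115, -0.125], [0.113, 0.085]]
```

Call:
servo_tool([
  [[0.16,0.09,0.1],0,1],
  [[0.16,0.09,0.2],0,1],
  [[0.16,0.09,0.3],0,1],
  [[0.16,0.09,0.4],0,1],
  [[0.16,0.09,0.5],0,1],
  [[0.16,0.09,0.6],0,1],
  [[0.16,0.09,0.7],0,1],
  [[0.16,0.09,0.8],0,1],
  [[0.16,0.09,0.9],0,1],
  [[0.16,0.09,0.9],0,1],
], squeeze=20)

```text
clock: 5.98
position: [0.4514, -0.0436, 0.0832]
orientation: [0.995, 0.104, -0.004, -0.002]
wrist_force: [-0.4, -0.3, -0.3]
grip_width: 0.0003
```

Call:
servo_tool([
  [[0,0,0],0,1],
  [[0,0,0],0,1],
  [[0,0,0],0,1],
])

```text
clock: 6.23
position: [0.4553, -0.0447, 0.0878]
orientation: [0.995, 0.104, 0.0, 0.0]
wrist_force: [0.9, -0.9, -0.3]
grip_width: -0.0001
```

```bash
python3 - <<'E'
from station import *
from fit import *
import cv2
A=np.array
s=read_state();w=camera('wrist');d=camera('side')
print(s['position'],s['orientation'],s['wrist_force'],s['grip_width'])
t=A([.4615,-.0447,.07]);Rt=R.from_quat(s['orientation']);print((Rt.inv().apply(t-s['position'])*1e3).round(1))
B=cv2.resize(w['img'],(480,360));Aa=cv2.resize(d['img'][205:285,325:385],None,fx=5,fy=5,interpolation=cv2.INTER_CUBIC)
C=np.zeros((400,800,3),np.uint8);C[:360,:480]=B;C[:400,490:790]=Aa
cv2.imwrite('pics/above.png',C[:,:,::-1])
E
```

```text
[ 0.45530831 -0.04466942  0.08776609] [9.94629294e-01 1.03500685e-01 3.95001530e-04 1.38226849e-04] [ 0.93779712 -0.89005951 -0.33523064] -0.0001388238826323685
[ 6.   1.3 17.8]
```

View pics/above.png

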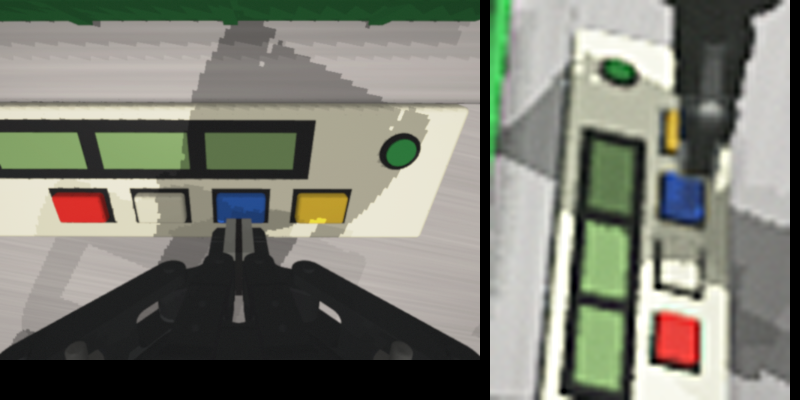

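The closed fingertips line up with the blue key, centred between its neighbours. Descend slowly.

Call:
servo_tool([
  [[0.03,0.01,0.03],0,1],
  [[0.03,0.01,0.06],0,1],
  [[0.03,0.01,0.085],0,1],
  [[0.03,0.01,0.1],0,1],
  [[0.03,0.01,0.11],0,1],
  [[0.03,0.01,0.11],0,1],
  [[0.03,0.01,0.11],0,1],
  [[0.03,0.01,0.11],0,1],
])

```text
clock: 7.0
position: [0.4586, -0.045, 0.0742]
orientation: [0.995, 0.103, 0.0, 0.0]
wrist_force: [-0.2, 0.8, 0.1]
grip_width: -0.0
```

Call:
servo_tool([
  [[0,0,0.01],0,1],
  [[0,0,0.015],0,1],
  [[0,0,0.015],0,1],
  [[0,0,0.015],0,1],
])

```text
clock: 7.33
position: [0.4585, -0.045, 0.0723]
orientation: [0.995, 0.103, -0.0, -0.0]
wrist_force: [-0.3, -0.4, 0.3]
grip_width: 0.0001
```

Call:
servo_tool([
  [[0,0,0.008],0,1],
  [[0,0,0.008],0,1],
  [[0,0,0.008],0,1],
])

```text
clock: 7.58
position: [0.4586, -0.045, 0.0714]
orientation: [0.995, 0.103, 0.0, 0.0]
wrist_force: [0.4, -0.0, 0.4]
grip_width: 0.0001
```

Call:
servo_tool([
  [[0,0,0.008],0,1],
  [[0,0,0.008],0,1],
  [[0,0,0.008],0,1],
])

```text
clock: 7.83
position: [0.4588, -0.045, 0.0706]
orientation: [0.995, 0.103, 0.0, 0.0]
wrist_force: [0.0, 0.7, 1.5]
grip_width: 0.0002
```

Call:
servo_tool([
  [[0,0,0.008],0,1],
  [[0,0,0.008],0,1],
  [[0,0,0.008],0,1],
])

```text
clock: 8.08
position: [0.4589, -0.045, 0.0697]
orientation: [0.995, 0.103, 0.0, 0.0]
wrist_force: [0.7, 0.7, 1.1]
grip_width: 0.0001
```

Call:
servo_tool([
  [[0,0,0.008],0,1],
  [[0,0,0.008],0,1],
  [[0,0,0.008],0,1],
])

```text
clock: 8.33
position: [0.4591, -0.045, 0.0688]
orientation: [0.995, 0.103, 0.001, 0.0]
wrist_force: [0.6, 0.9, 2.2]
grip_width: -0.0001
```

Call:
servo_tool([
  [[0,0,0.007],0,1],
  [[0,0,0.007],0,1],
  [[0,0,0.007],0,1],
])

```text
clock: 8.58
position: [0.4592, -0.045, 0.068]
orientation: [0.995, 0.103, 0.001, 0.0]
wrist_force: [1.3, 1.0, 3.9]
grip_width: 0.0001
```

```bash
python3 - <<'E'
from station import *
import numpy as np
f=[]
for _ in range(8):
    camera('side');f.append(read_state()['wrist_force'])
print(np.mean(f,0),np.std(f,0),read_state()['position'])
E
```

```text
[1.66823647 0.89507713 3.79571482] [0.40162239 0.43166366 0.53168708] [ 0.45880084 -0.04518004  0.06777293]
```

Averaged 3.8 N: the key is well past halfway, still light. Withdraw straight up, then back.

Call:
servo_tool([
  [[0,0,-0.05],0,1],
  [[0,0,-0.15],0,1],
  [[0,0,-0.3],0,1],
  [[0,0,-0.5],0,1],
  [[0,0,-0.7],0,1],
  [[-0.2,0,-0.9],0,1],
  [[-0.3,0,-1.0],0,1],
  [[-0.3,0,-1.0],0,1],
  [[-0.3,0,-1.0],0,1],
  [[-0.3,0,-1.0],0,1],
])

```text
clock: 9.82
position: [0.4223, -0.0522, 0.1862]
orientation: [0.995, 0.103, -0.001, -0.0]
wrist_force: [1.1, -0.4, 0.5]
grip_width: 0.0002
```

```bash
python3 - <<'E'
from station import *
import cv2,numpy as np
w=camera('wrist');d=camera('side');s=read_state();print(s['clock'],s['position'],s['wrist_force'])
C=np.zeros((400,800,3),np.uint8);C[:360,:480]=cv2.resize(w['img'],(480,360));C[:400,490:800]=cv2.resize(d['img'][170:325,240:360],(310,400),interpolation=cv2.INTER_CUBIC) if 0 else cv2.resize(d['img'][175:335,255:379],(310,400),interpolation=cv2.INTER_CUBIC)
cv2.imwrite('pics/end.png',C[:,:,::-1])
E
```

```text
9.9167 [ 0.42245093 -0.05206738  0.18597288] [0.12934264 1.08414998 0.06784944]
```

View pics/end.png

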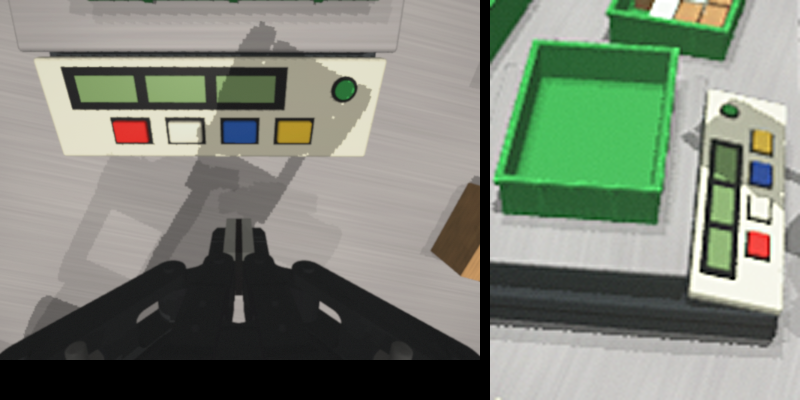

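The tray is wholly on the pan, all four keys look up, and the gripper is clear.

```bash
python3 -c "
from station import close_job;print(close_job())"
```

```text
the job is handed in; nothing more can be done
None
```

The tray is back on the pan and the tare key has been pressed and released. I handed the job in at about 9.9 s on the robot's clock.

- **Tray:** I pushed it back with both open fingertips on its front rim, which also squared it up. A camera fit puts its foot at x −36 to 114 mm and y −126 to 85 mm in the scale's frame. That is wholly on the pan, with at least 19 mm to spare.
- **Tare key:** with the hand off the tray, I pressed it straight down with the closed fingertips. The averaged force was about 3.8 N, so the key was roughly 3 mm or more down of its 4 mm. I judged this from force and height, because the key's travel could not be read directly.
- **Last checks:** the last pictures showed all four keys level, the tray unmoved and the gripper clear. The wrist force was back near zero.
- **Disagreement:** the wrist and side cameras placed the key about 4–5 mm apart in y. I used the wrist estimate, and the close-up before pressing showed the fingertips over the blue key, clear of its neighbours.

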